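Start the loaded jar mill

ROBOT

A 7-joint arm with a two-finger parallel gripper is mounted at the origin on a cart in front of the work surface, level with it; the furniture and walls round the work are solid. World frame = base frame: x ahead of the robot, y to its left, z up, the work surface at z = 0. Lengths are in m, angles in rad, forces in N, time in s.
With the tool pointing down it reaches from about 0.4 to 0.85 m from the base axis. Payload 4.5 kg.
Tool frame: the origin (TCP) lies on the centre line of the jaws, within the pads' length; the fingertips stand 14 mm ahead of it and the grasp point (between the pads) lies 5 mm behind it (r.tcp_to_tips is the z of the fingertips in the tool frame, in m); z points along the fingers, y is the direction in which the jaws open and shut (so a half turn about z gives the same grasp; the last joint's range is limited). The gripper opens to 88 mm and grips with 3 to 60 N. Pads are 18 mm wide; open, the fingers measure 123 mm over their backs; the gripper's body (75 mm by 187 mm) begins 45 mm behind the grasp point.
Start: joints at [-1.193, 0.689, -0.195, 1.565, 0.157, 0.902, -0.215], TCP at [0.211, 0.588, 0.253] pointing down, gripper open.
Joint ranges: [-3.01, 3.01], [-0.46, 2.08], [-1.47, 1.51], [0.13, 2.56], [-1, 4.14], [0.04, 2.09], [-2.66, 2.66]. Speed limits (rad/s): [2.57, 2.57, 3.14, 3.14, 3.14, 3.14, 3.14].

INTERFACE

Orientations are given as a unit quaternion [x, y, z, w].
In Python, from plant import r, viewer gives the robot as it stands.
- The arm moves only by the shell command python3 -m inch 'ROWS' [FORCE]. ROWS is JSON, a list of rows, each a list of 3 entries, a list of its own where there are three numbers: the closure, from 0 (fully open) to 1 (shut), then the shift along the tool's x, y, z in cm, then the turn about the tool's z in degrees. In form: [[fingers, [x, y, z], yaw], ...]. A call has 1 to 20 rows; each row is the pose to reach, as a shift and turn from the pose commanded when the call began, along the tool's axes at that moment; what a row does not reach only later rows make up. A row lasts 1/10 s, in which the tool goes at most 50 mm and 8.59 degrees, less where a joint would pass 70% of its speed; a pose out of reach is approached as far as the arm can. A call with a gripper value outside its range is refused whole. The fingers move at their own pace and stop on an object; FORCE is the grip in N (left out, the last holds). Time passes only in rows, so rows that repeat a pose let the fingers close. It gives the time, the measured TCP pose, the force and the opening at its end, in the units of the state.
- r.get_state(): the state, without advancing time (a new reading comes with each control period).
- viewer.snapshot(name): name is "scene" or "top"; returns the picture (420x560x3 uint8, red, green, blue); there is no depth.
- viewer.camera_params(name): a dict with "intrinsics" (3x3 intrinsics, pixels), "world_to_cam" (4x4, takes a point from world to camera coordinates). Camera axes: x right, y up, looking along -z (the intrinsics and any distortion apply to the point x, -y, -z); pixel columns grow to the right and rows downward; lengths in m; the calibration is good to about 2 mm. A picture is of the moment at which its call begins. camera_params takes no time and is no camera call.
- r.finish_job(): hands the job in, once; it reports no verdict.
Trained networks look in the newest picture that a camera, given by its name, has taken for a name from the list of things; names that differ only in an ending like _2 or _b are one class to them, and where a whole thing is asked for, a point or a joint stands for the part that bears it (a point fixed in the world has none). Each returns a list of dicts, best first, with "p" (0 to 1); they miss things now and then, are a little off and sometimes report something else, mostly with a low value. They report only what shows in the picture. A call takes as long as a camera call.
- viewer.outline_of(camera, name): "pixels" (420x560 bool, what is visible of it) and "bbox" ([left, top, width, height] in pixels, round what is visible of it).
The state is a dict: "clock": time; "q": joint angles; "qd": joint speeds; "joint_torque": joint torques, N m; "tool_pos": TCP position; "eef_rot": TCP orientation; "contact_force": force on the tool from outside, world axes, zero at the start; "moment": the same for the moment, N m; "opening": opening from 0.0 (shut) to 1.0 (fully open).
Only numpy, scipy, OpenCV 4.12 (cv2) and the standard library are available. Lean on these libraries where they do the work, as an engineer would, in place of code of your own. Each camera call takes 0.05 s, during which the arm holds its last target.

TASK

Two identical jar mills stand on the shelf; one has a glaze jar lying on its rollers, the other is empty. Start the loaded one: twist its black start switch clockwise all the way to its stop, hold it there for about a second, then let go so that it springs back to rest. Leave the empty mill's switch alone.

Things in the scene. Friction and masses are not known exactly. Their poses are not given: they have to be found in the camera images.
- switch_loaded_grip (a point): Grip centre of the loaded mill's black bar knob, on its vertical axis, 96 mm above the surface, 36 mm above its flat-topped control box. Bar 42 mm long, 14 wide, from 71 to 108 mm high, on a round 42 mm skirt; pinch its 14 mm width from above. x along the bar to the white line on top (at rest away from the robot, within 0.3 rad), y across, z up, turning with it. The jar's near side is 66 mm behind the axis, its top 115 mm high.
- switch_loaded (a joint): Angle of that knob, rad: 0 at rest, grows clockwise seen from above (about -z), hard stop at 1.05 (60 degrees). A spring always turns it back to 0 (0.04 N m at rest, 0.12 N m at the stop).
- switch_empty_grip (a point): The same point and axes on the identical knob of the empty mill. Each mill: grey, fixed, 200 mm deep, 164 mm wide, yaw within 0.3 rad; in front a control box 90 mm deep and 60 mm high, knob in the middle of its top; behind it two black rollers. The loaded mill, left or right, has a white-lidded jar (67 mm across, 111 mm long) lying across its rollers.
- switch_empty (a joint): Angle of the empty mill's knob, rad: 0 at rest, same direction, stop and spring; leave it at 0.

How it is judged:
By the outcome, as a careful person would: the job done as asked, in the order asked, and still so for the second after the job is handed in, with the robot touching nothing.
It also fails if it takes over 32 s, if anything falls off the work surface, if the arm or the gripper's body presses on something with over 40 N, if the wrist force passes 120 N, or if a joint passes its speed limit or range.

## Working session

There is one attempt and no reset: what is moved stays moved. The work goes in short steps, Python scripts to look and compute and a shell command to move; the robot and the scene stay as the last step left them, time stands still between calls to the robot, and variables do not carry over. Pictures are saved under pics/ and viewed, and the job is handed in when it is done.

```bash
ls; mkdir -p pics
python3 - <<'E'
from plant import r, viewer
import cv2,numpy as np
np.set_printoptions(precision=4,suppress=True)
for c in ("scene","top"):
    im=viewer.snapshot(c); cv2.imwrite(f"pics/{c}0.png",im[:,:,::-1])
    p=viewer.camera_params(c); print(c,p)
    for n in ("switch_loaded_grip","switch_empty_grip"):
        for d in viewer.outline_of(c,n): 
            ys,xs=np.nonzero(d["pixels"]); print(c,n,d["p"],d["bbox"],xs.mean(),ys.mean(),len(xs))
s=r.get_state(); print(s, r.tcp_to_tips)
E
```

```text
pics
scene {'intrinsics': array([[523.252 ,   0.    , 273.3374],
       [  0.    , 523.252 , 213.7309],
       [  0.    ,   0.    ,   1.    ]]), 'world_to_cam': array([[ 0.656 , -0.7548,  0.0025, -0.2705],
       [ 0.4704,  0.4115,  0.7807, -0.3545],
       [-0.5903, -0.5109,  0.625 , -0.9345],
       [ 0.    ,  0.    ,  0.    ,  1.    ]])}
scene switch_loaded_grip 0.84 [212.4, 202.7, 18.9, 23.6] 220.993993993994 214.9189189189189 333
scene switch_empty_grip 0.91 [322.7, 250.3, 16.7, 26.2] 332.57559681697614 264.18037135278513 377
top {'intrinsics': array([[507.148 ,   0.    , 288.1061],
       [  0.    , 507.148 , 209.3677],
       [  0.    ,   0.    ,   1.    ]]), 'world_to_cam': array([[-0.0228, -0.9997, -0.0099,  0.0593],
       [ 0.9977, -0.0233,  0.0634, -0.4737],
       [-0.0636, -0.0085,  0.9979, -0.9517],
       [ 0.    ,  0.    ,  0.    ,  1.    ]])}
top switch_loaded_grip 0.87 [195.2, 213.3, 23.2, 25.9] 207.50800915331808 225.41647597254004 437
{'clock': 0.3, 'q': array([-1.1932,  0.6894, -0.1946,  1.5656,  0.1573,  0.9025, -0.2151]), 'qd': array([ 0.0013, -0.0018,  0.0004, -0.0016, -0.0023, -0.0006,  0.    ]), 'joint_torque': array([  0.0005, -52.6985,  -1.2649, -15.3404,  -0.0522,   0.0034,
         0.0001]), 'tool_pos': array([0.2106, 0.5883, 0.2524]), 'eef_rot': array([ 0.171 ,  0.9853, -0.0003, -0.    ]), 'contact_force': array([-0.2636,  0.2031, -1.4073]), 'moment': array([-0.0071,  0.0151, -0.025 ]), 'opening': 0.9977533574258148} 0.014
```

View pics/scene0.png

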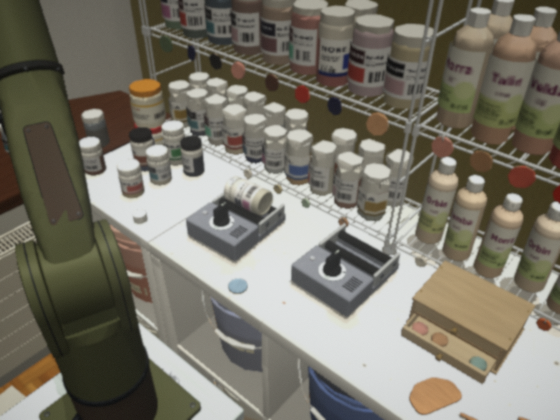

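View pics/top0.png

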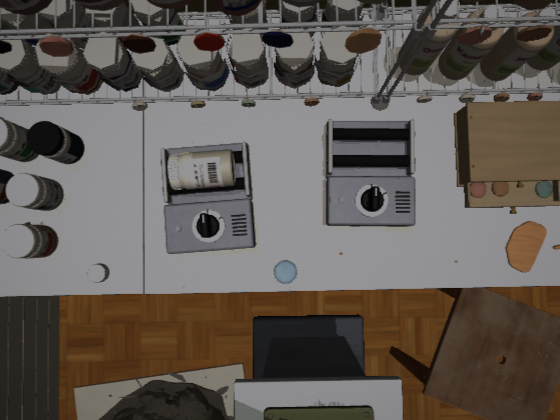

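The loaded mill is the left one: its jar shows at (200,170) in top, with the knob at about (207,225) in top and (221,215) in scene. The right mill is empty. Next I'll zoom in and triangulate.

```bash
cat > h.py <<'E'
from plant import r, viewer
import cv2,numpy as np
np.set_printoptions(precision=4,suppress=True)
def P(c):
    p=viewer.camera_params(c); return p["intrinsics"]@np.diag([1,-1,-1])@p["world_to_cam"][:3]
def proj(c,X):
    v=P(c)@np.append(X,1); return v[:2]/v[2]
def tri(a,b):
    X=cv2.triangulatePoints(P("scene"),P("top"),np.array(a,float).reshape(2,1),np.array(b,float).reshape(2,1)); return (X[:3]/X[3]).ravel()
def plane(c,uv,z):
    M=P(c); H=np.column_stack([M[:,0],M[:,1],M[:,2]*z+M[:,3]]); v=np.linalg.solve(H,[*uv,1]); return v[:2]/v[2]
E
python3 - <<'E'
from h import *
a=cv2.imread("pics/scene0.png");b=cv2.imread("pics/top0.png")
A=cv2.resize(a[190:245,180:260],None,fx=6,fy=6,interpolation=cv2.INTER_CUBIC)
B=cv2.resize(b[190:260,155:260],None,fx=7,fy=7,interpolation=cv2.INTER_CUBIC)
cv2.imwrite("pics/zs.png",A);cv2.imwrite("pics/zt.png",B)
for z in(.06,.096,.108): print(z,plane("top",(207.5,225.4),z))
print(tri((221,214.9),(207.5,225.4)))
E
```

```text
0.06 [0.4463 0.1952]
0.096 [0.445  0.1891]
0.108 [0.4446 0.1871]
[0.4449 0.1923 0.081 ]
```

View pics/zs.png

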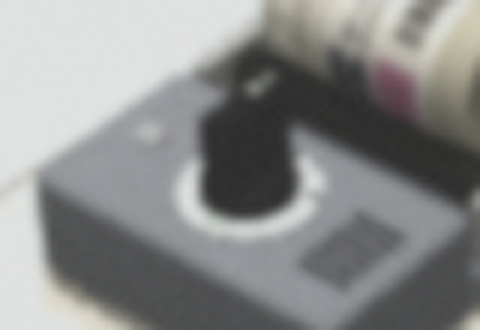

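View pics/zt.png

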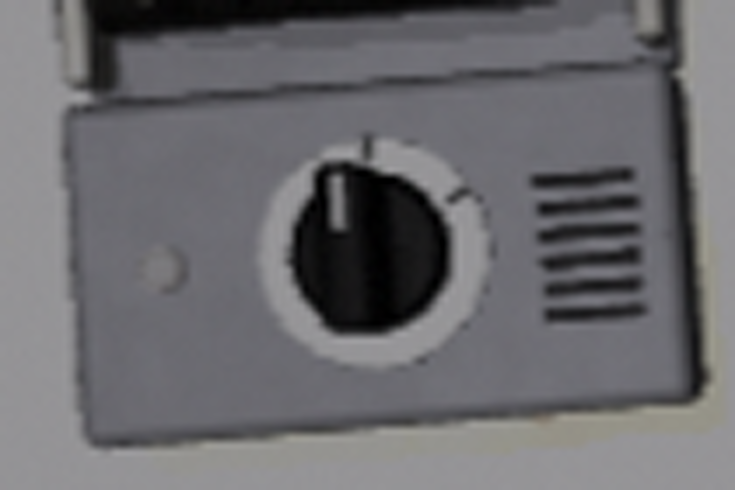

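Run:
```python
from h import *
T=lambda u,v:(155+(u+.5)/7-.5,190+(v+.5)/7-.5)
S=lambda u,v:(180+(u+.5)/6-.5,190+(v+.5)/6-.5)
print("disk",tri(S(250,190),T(375,252)),plane("top",T(375,252),.061))
print("line mid",tri(S(262,83),T(338,200)),plane("top",T(338,200),.108))
f=np.array
def ang(p,q,z): d=plane("top",T(*q),z)-plane("top",T(*p),z); return np.arctan2(d[1],d[0]),np.linalg.norm(d)
print("front/back edge dir",ang((690,402),(95,442),.06),ang((672,68),(70,110),.06))
print("left/right",ang((92,440),(70,110),.06),ang((690,400),(672,70),.06))
print("white line",ang((340,232),(335,168),.108))
c=[plane("top",T(*p),.06) for p in((690,402),(95,442),(70,110),(672,68))]
print("box centre",np.mean(c,0),c)
for z in (.06,.071,.096,.108):
  X=np.array([*np.mean(c,0),z]); print(z,proj("top",X),proj("scene",X))
```

```text
disk [0.4456 0.1944 0.0599] [0.4459 0.1938]
line mid [0.457  0.1955 0.1069] [0.4573 0.1949]
front/back edge dir (np.float64(1.6150594764069635), np.float64(0.15451438904922193)) (np.float64(1.617061913287483), np.float64(0.15729924967920159))
left/right (np.float64(0.059198272474553976), np.float64(0.08598054302867962)) (np.float64(0.036277566791877845), np.float64(0.08581985998179381))
white line (np.float64(0.06587786848046681), np.float64(0.01584562835347981))
box centre [0.4451 0.1923] [array([0.4053, 0.1129]), array([0.3984, 0.2672]), array([0.4848, 0.2731]), array([0.4921, 0.116 ])]
0.06 [209.0823 226.0013] [221.9587 221.6912]
0.071 [208.069  225.8134] [221.6881 218.1436]
0.096 [205.6726 225.3692] [221.0619 209.9342]
0.108 [204.4737 225.1469] [220.7556 205.9194]
```

```bash
cat >> h.py <<'E'
from scipy.spatial.transform import Rotation as R
def delta(target,yaw_deg):
    s=r.get_state(); M=R.from_quat(s["eef_rot"]).as_matrix()
    d=M.T@(np.array(target)-s["tool_pos"])*100
    y=np.degrees(np.arctan2(M[1,1],M[0,1]))
    dy=-(yaw_deg+90-y); dy=(dy+90)%180-90
    print("shift cm",d,"turn deg",dy,"| pos",s["tool_pos"],"tilt z",M[:,2],"q",s["q"],"t",s["clock"],"F",s["contact_force"],"M",s["moment"],"open",s["opening"])
E
python3 -c "
from h import *
delta([.4455,.194,.25],2.7)"
```

```text
shift cm [-35.4023 -29.2043   0.2645] turn deg -22.393087209153038 | pos [0.2106 0.5883 0.2524] tilt z [-0.0001 -0.0006 -1.    ] q [-1.1932  0.6894 -0.1946  1.5656  0.1573  0.9025 -0.2151] t 0.3 F [-0.2636  0.2031 -1.4073] M [-0.0071  0.0151 -0.025 ] open 0.9977533574258148
```

```bash
python3 -m inch '[[0.2,[-2.2,-1.8,0],-1.4],[0.5,[-4.4,-3.6,0],-2.8],[0.5,[-6.6,-5.4,0],-4.2],[0.5,[-8.8,-7.3,0],-5.6],[0.5,[-11,-9.1,0],-7],[0.5,[-13.2,-10.9,0],-8.4],[0.5,[-15.4,-12.7,0],-9.8],[0.5,[-17.6,-14.5,0],-11.2],[0.5,[-19.8,-16.4,0],-12.6],[0.5,[-22,-18.2,0],-14],[0.5,[-24.2,-20,0],-15.4],[0.5,[-26.4,-21.8,0],-16.8],[0.5,[-28.6,-23.6,0],-18.2],[0.5,[-30.8,-25.4,0],-19.6],[0.5,[-33,-27.2,0],-21],[0.5,[-34.6,-28.6,0],-22],[0.5,[-35.4,-29.2,0.3],-22.4],[0.5,[-35.4,-29.2,0.3],-22.4],[0.5,[-35.4,-29.2,0.3],-22.4]]' 25
python3 - <<'E'
from h import *
delta([.4455,.194,.16],2.7)
for c in("scene","top"): cv2.imwrite(f"pics/{c}1.png",viewer.snapshot(c)[:,:,::-1])
E
```

```text
clock: 2.2
tool_pos: [0.445, 0.1953, 0.2497]
eef_rot: [-0.024, 1.0, 0.0, -0.0]
contact_force: [-0.5, 0.3, 0.2]
opening: 0.5
shift cm [-0.0451 -0.1431  8.9666] turn deg 0.05208245488488217 | pos [0.445  0.1953 0.2497] tilt z [-0.0004  0.001  -1.    ] q [-0.2682  0.5309 -0.3684  1.9723  0.2894  0.6887  0.8034] t 2.2 F [-0.5366  0.3427  0.1928] M [0.1055 0.0427 0.0274] open 0.49982809080128726
```

```bash
python3 -m inch '[[0.5,[0,0,2],0],[0.5,[0,-0.1,4],0],[0.5,[0,-0.1,6],0],[0.5,[0,-0.1,8],0],[0.5,[0,-0.1,9],0],[0.5,[0,-0.1,10.5],0],[0.5,[0,-0.1,11.5],0],[0.5,[0,-0.1,11.5],0],[0.5,[0,-0.1,11.5],0]]' 25
python3 - <<'E'
from h import *
delta([.4455,.194,.091],2.7)
a=viewer.snapshot("scene");b=viewer.snapshot("top")
A=cv2.resize(a[140:250,140:290],None,fx=5,fy=5,interpolation=cv2.INTER_CUBIC)
B=cv2.resize(b[170:280,135:285],None,fx=5,fy=5,interpolation=cv2.INTER_CUBIC)
cv2.imwrite("pics/zs2.png",A[:,:,::-1]);cv2.imwrite("pics/zt2.png",B[:,:,::-1])
E
```

```text
clock: 3.2
tool_pos: [0.4456, 0.1936, 0.135]
eef_rot: [-0.024, 1.0, 0.0, 0.0]
contact_force: [-0.2, -0.8, -0.8]
opening: 0.501
shift cm [0.0122 0.0368 4.4016] turn deg 0.0303012535733842 | pos [0.4456 0.1936 0.135 ] tilt z [ 0.0003  0.0003 -1.    ] q [-0.3591  0.7193 -0.2345  2.0815  0.4199  0.3847  0.6893] t 3.2 F [-0.234  -0.8274 -0.7625] M [ 0.044  -0.047  -0.0437] open 0.5014264608102974
```

View pics/zs2.png

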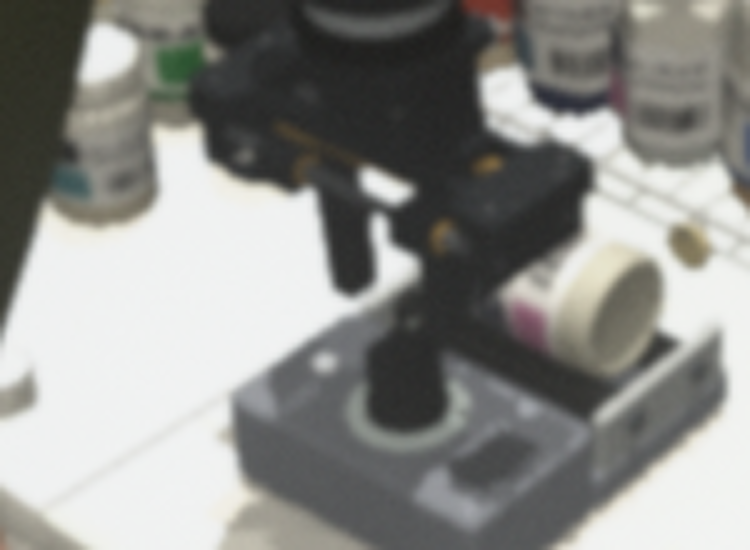

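View pics/zt2.png

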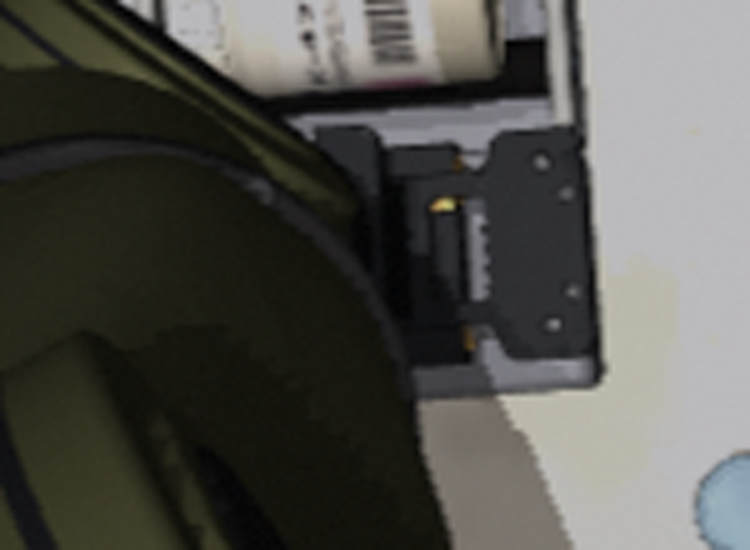

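The open fingers straddle the knob, seen at zoomed pixel (405,370) in the scene view. The body clears the jar. Next I descend and close gently.

```bash
python3 -m inch '[[0.5,[0,0,1.5],0],[0.5,[0,0,3],0],[0.5,[0,0,4.0],0],[0.5,[0,0,4.4],0],[0.5,[0,0,4.4],0],[0.8,[0,0,4.4],0],[0.9,[0,0,4.4],0],[1,[0,0,4.4],0],[1,[0,0,4.4],0],[1,[0,0,4.4],0],[1,[0,0,4.4],0]]' 8; python3 -c "
from h import *
delta([.4455,.194,.091],2.7)"
```

```text
clock: 4.4
tool_pos: [0.4458, 0.1939, 0.091]
eef_rot: [-0.024, 1.0, 0.001, 0.0]
contact_force: [-0.5, 1.0, 3.0]
opening: 0.157
shift cm [0.0253 0.0133 0.003 ] turn deg 0.03616350023104076 | pos [0.4458 0.1939 0.091 ] tilt z [ 0.0008  0.0012 -1.    ] q [-0.4033  0.8019 -0.1651  2.1045  0.4604  0.2676  0.654 ] t 4.4 F [-0.4572  1.041   3.0353] M [0.2812 0.0629 0.0122] open 0.15716638307810749
```

```bash
python3 -m inch '[[1,[0,0,0],0],[1,[0,0,0],0],[1,[0,0,0],6],[1,[0,0,0],12],[1,[0,0,0],18],[1,[0,0,0],24],[1,[0,0,0],30],[1,[0,0,0],36],[1,[0,0,0],42],[1,[0,0,0],48]]' 30; python3 -c "
from h import *
delta([.4455,.194,.091],2.7-60)"
```

```text
clock: 5.4
tool_pos: [0.4457, 0.1937, 0.091]
eef_rot: [0.387, 0.922, 0.0, 0.0]
contact_force: [-1.8, 3.2, 6.3]
opening: 0.156
shift cm [0.036  0.0073 0.0004] turn deg 11.800885865992512 | pos [0.4457 0.1937 0.091 ] tilt z [ 0.0005  0.0007 -1.    ] q [-0.4891  0.8009 -0.0253  2.1088  0.0777  0.2319  0.1944] t 5.4 F [-1.7668  3.2056  6.3194] M [0.3507 0.1669 0.1463] open 0.15589251313735278
```

```bash
python3 -m inch '[[1,[0,0,0],6],[1,[0,0,0],10],[1,[0,0,0],12]]' 30; python3 -c "
from h import *
delta([.4455,.194,.091],2.7-60)"
```

```text
clock: 5.7
tool_pos: [0.4457, 0.1937, 0.091]
eef_rot: [0.48, 0.877, 0.0, 0.0]
contact_force: [-0.6, 2.9, 5.6]
opening: 0.154
shift cm [0.0372 0.0051 0.001 ] turn deg -0.07789864886998998 | pos [0.4457 0.1937 0.091 ] tilt z [ 0.0004  0.0005 -1.    ] q [-0.5082  0.8019  0.0058  2.1097 -0.0192  0.2295  0.0838] t 5.7 F [-0.6056  2.8901  5.5685] M [0.353  0.1597 0.1898] open 0.15355022665550883
```

```bash
python3 -m inch '[[1,[0,0,0],2],[1,[0,0,0],2]]' 30; python3 -c "
from h import *
delta([.4455,.194,.091],2.7-60)"
```

```text
clock: 5.9
tool_pos: [0.4457, 0.1937, 0.091]
eef_rot: [0.494, 0.87, 0.0, 0.0]
contact_force: [-0.6, 0.7, 5.8]
opening: 0.16
shift cm [ 0.0363  0.0001 -0.0002] turn deg -1.8722637529613166 | pos [0.4457 0.1937 0.091 ] tilt z [ 0.0005  0.0004 -1.    ] q [-0.5113  0.8021  0.0106  2.1098 -0.0338  0.2292  0.067 ] t 5.9 F [-0.5646  0.7065  5.7603] M [0.2855 0.1477 0.6733] open 0.1601813964029443
```

Moment about z jumped from 0.19 to 0.67 N m, so the knob is on its stop. Now I hold it there.

```bash
python3 -m inch '[[1,[0,0,0],0],[1,[0,0,0],0],[1,[0,0,0],0],[1,[0,0,0],0],[1,[0,0,0],0],[1,[0,0,0],0],[1,[0,0,0],0],[1,[0,0,0],0],[1,[0,0,0],0],[1,[0,0,0],0]]' 30; python3 -c "
from h import *
delta([.4455,.194,.091],2.7-60)"; python3 -m inch '[[0.32,[0,0,0],0],[0.32,[0,0,0],0],[0.32,[0,0,0],0],[0.32,[0,0,0],0],[0.32,[0,0,0],0],[0.32,[0,0,0],0]]'; python3 -c "
from h import *
delta([.4455,.194,.091],2.7-60)"
```

```text
clock: 6.9
tool_pos: [0.4457, 0.1937, 0.091]
eef_rot: [0.493, 0.87, 0.0, 0.0]
contact_force: [-0.8, 1.8, 5.6]
opening: 0.158
shift cm [ 0.0371 -0.0019  0.0015] turn deg -1.8304163043773656 | pos [0.4457 0.1937 0.091 ] tilt z [ 0.0005  0.0005 -1.    ] q [-0.511   0.802   0.0103  2.1098 -0.0334  0.2292  0.0674] t 6.9 F [-0.7885  1.8429  5.5806] M [0.2339 0.1408 0.6495] open 0.15847998014166745
clock: 7.5
tool_pos: [0.4456, 0.1923, 0.0906]
eef_rot: [0.495, 0.869, -0.001, 0.0]
contact_force: [-0.4, 0.5, 0.1]
opening: 0.672
shift cm [ 0.1491  0.0783 -0.0385] turn deg -2.060453199257381 | pos [0.4456 0.1923 0.0906] tilt z [-0.0003 -0.0011 -1.    ] q [-0.5104  0.8028  0.012   2.1106 -0.0343  0.2291  0.0662] t 7.5 F [-0.4039  0.5136  0.0714] M [-0.0454  0.0528  0.056 ] open 0.6717158023916604
```

Released cleanly with no residual force. Now I retreat straight up, then sideways to uncover the view.

```bash
python3 -m inch '[[0.32,[0,0,-1],0],[0.32,[0,0,-2.5],0],[0.32,[0,0,-4],0],[0.32,[0,0,-6],0],[0.32,[0,0,-8],0],[0.32,[0,0,-10],0],[0.32,[0,0,-12],0],[0.32,[0,0,-14],0],[0.32,[0,0,-16],0],[0.32,[0,0,-16],0]]'; python3 -c "
from h import *
delta([.28,.47,.25],2.7-60)"
```

```text
clock: 8.5
tool_pos: [0.4468, 0.1934, 0.2534]
eef_rot: [0.495, 0.869, 0.002, 0.002]
contact_force: [0.1, 0.4, -0.0]
opening: 0.684
shift cm [32.3004 -0.2512  0.3279] turn deg -2.043983674807407 | pos [0.4468 0.1934 0.2534] tilt z [ 0.0049  0.0024 -1.    ] q [-0.5281  0.5078  0.0378  1.983  -0.0301  0.6459  0.0639] t 8.5 F [ 0.089   0.3877 -0.0279] M [-0.0571 -0.0054  0.0162] open 0.683808444834622
```

```bash
python3 -m inch '[[0.32,[2,0,0],0],[0.32,[4,0,0],0],[0.32,[7,0,0],0],[0.32,[10,0,0],0],[0.32,[13,0,0],0],[0.32,[16,0,0],0],[0.32,[19,0,0],0],[0.32,[22,0,0],0],[0.32,[25,0,0],0],[0.32,[28,0,0],0],[0.32,[30,0,0],0],[0.32,[32,0,0],0],[0.32,[32,0,0],0],[0.32,[32,0,0],0]]'
python3 - <<'E'
from h import *
a=viewer.snapshot("scene");b=viewer.snapshot("top")
cv2.imwrite("pics/scene3.png",a[:,:,::-1])
B=cv2.resize(b[110:260,150:430],None,fx=2.8,fy=2.8,interpolation=cv2.INTER_CUBIC)
cv2.imwrite("pics/zt3.png",B[:,:,::-1])
C=cv2.resize(b[190:260,155:260],None,fx=7,fy=7,interpolation=cv2.INTER_CUBIC)
cv2.imwrite("pics/zt4.png",C[:,:,::-1])
b0=cv2.imread("pics/top0.png")[:,:,::-1]
for n,(y0,y1,x0,x1) in dict(loaded=(205,245,190,225),empty=(180,220,355,392)).items():
    d=np.abs(b[y0:y1,x0:x1].astype(int)-b0[y0:y1,x0:x1]).mean(2); print(n,d.mean(),d.max())
E
```

```text
clock: 9.9
tool_pos: [0.2823, 0.4672, 0.2502]
eef_rot: [0.495, 0.869, -0.001, 0.0]
contact_force: [0.5, -0.6, 0.3]
opening: 0.68
loaded 0.8038095238095238 4.0
empty 0.7815315315315314 4.666666666666667
```

View pics/zt3.png

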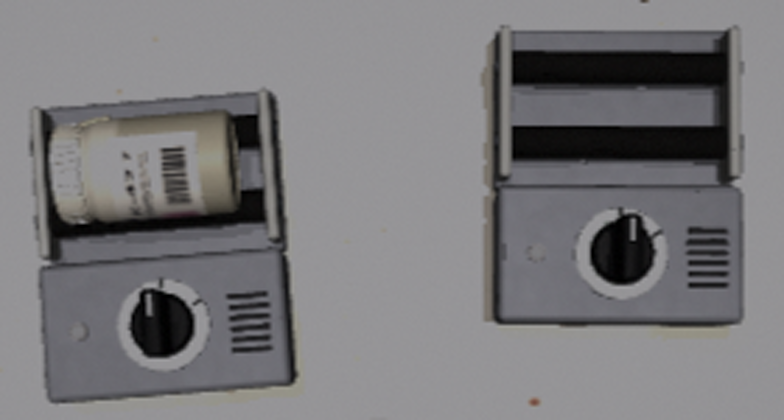

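View pics/zt4.png

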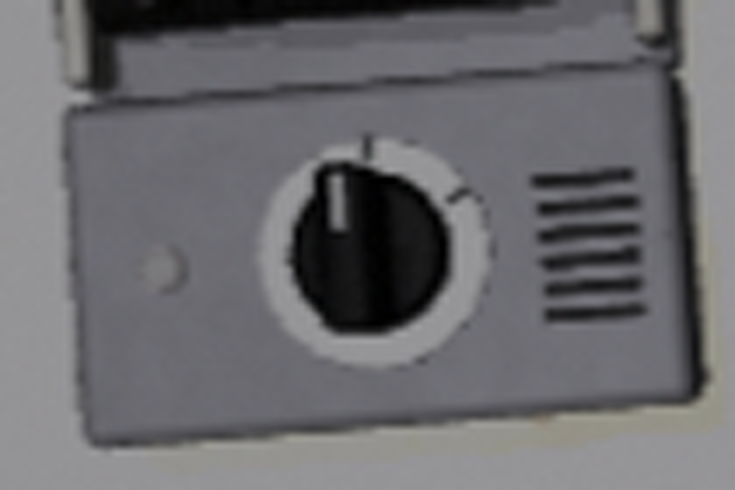

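The loaded knob is back at rest: its line sits at (338,200) in the zoomed picture, the same as before. The empty mill's knob at (622,250) and the jar haven't moved. Handing in.

```bash
python3 -c "
from plant import r
print(r.finish_job())"
```

```text
the job is handed in; nothing more can be done
None
```

The left mill is the loaded one, and I started it: I turned its switch about 62° clockwise to the stop, held it there for about 1.0 s, then opened the jaws so it sprang back. I handed in at about 10 s of the 32 s allowed.

- **Stop reached:** the twisting moment jumped from 0.19 to 0.67 N m over the last 2°, and it still read 0.65 N m at the end of the hold.
- **Afterwards:** the top view matches the starting picture to within noise at both knobs. The loaded knob is back at rest, the empty mill's knob is unmoved and the jar is still in place. The arm is clear and touching nothing.
- **Position check:** the two-view height of the dial came out at 60 mm and of the knob top at 107 mm, agreeing with the text's 60 and 108 mm.
- **Discrepancies:** the network's outline of the loaded knob triangulated 2–3 mm off my other measurements, so I used the dial and the white line instead. The network also didn't report the empty mill's knob in the top view, though it's plain in the picture.

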